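Find the unlocked cover of the service duct and push it open

TASK

One of the four identical covers in the top of the blue service duct is unlocked: with the shut fingertips press gently on their black dots, one cover after another, until you find the one that rocks, without forcing the locked ones. Push that cover down at its dot until it stands open at 45 degrees or more, then take the hand away and leave it open. Grasp nothing, and leave the spacer, jar, tub and wrench where they are.

Things in the scene. Friction and masses are not known exactly. Their poses are not given: they have to be found in the camera images.
- duct: Fixed blue steel duct, 150 (x) x 450 (y) x 95 mm high; origin: centre of its underside; y runs along its row of four identical covers (96 mm apart, flush in its top), x points to its far side. Three covers are locked by blocks hidden below (the edge gives 4 mm at most); one, drawn anew each time and not to be told by eye, rocks freely. A push over 50 N counts as forcing.
- cover_a (a joint): Tilt (rad) of the leftmost (+y end of the duct) cover, 87 (x) x 82 (y) x 4 mm, on a pin along y (black line, 65 mm from its near edge, 22 mm from its far edge). Starts at 0 = shut; grows as the near edge sinks and the far edge rises; stop at 1.2; cannot tip the other way. Locked: stays below 0.07. Unlocked: a push of 3 to 5 N on the dot turns it, and it stays where it is put.
- press_a (a point): Centre of the flat black rubber dot (22 mm across) on top of the leftmost (+y end of the duct) cover, 40 mm from the pin towards the near edge; moves with the cover. Over the unlocked cover, pushing shut fingertips straight down here by 40 to 45 mm opens it to about 0.8 to 0.9 rad; there is room for that in the well below.
- cover_b (a joint): Tilt (rad) of the second from the left cover, 87 (x) x 82 (y) x 4 mm, on a pin along y (black line, 65 mm from its near edge, 22 mm from its far edge). Starts at 0 = shut; grows as the near edge sinks and the far edge rises; stop at 1.2; cannot tip the other way. Locked: stays below 0.07. Unlocked: a push of 3 to 5 N on the dot turns it, and it stays where it is put.
- press_b (a point): Centre of the flat black rubber dot (22 mm across) on top of the second from the left cover, 40 mm from the pin towards the near edge; moves with the cover. Over the unlocked cover, pushing shut fingertips straight down here by 40 to 45 mm opens it to about 0.8 to 0.9 rad; there is room for that in the well below.
- cover_c (a joint): Tilt (rad) of the third from the left cover, 87 (x) x 82 (y) x 4 mm, on a pin along y (black line, 65 mm from its near edge, 22 mm from its far edge). Starts at 0 = shut; grows as the near edge sinks and the far edge rises; stop at 1.2; cannot tip the other way. Locked: stays below 0.07. Unlocked: a push of 3 to 5 N on the dot turns it, and it stays where it is put.
- press_c (a point): Centre of the flat black rubber dot (22 mm across) on top of the third from the left cover, 40 mm from the pin towards the near edge; moves with the cover. Over the unlocked cover, pushing shut fingertips straight down here by 40 to 45 mm opens it to about 0.8 to 0.9 rad; there is room for that in the well below.
- cover_d (a joint): Tilt (rad) of the rightmost (-y end) cover, 87 (x) x 82 (y) x 4 mm, on a pin along y (black line, 65 mm from its near edge, 22 mm from its far edge). Starts at 0 = shut; grows as the near edge sinks and the far edge rises; stop at 1.2; cannot tip the other way. Locked: stays below 0.07. Unlocked: a push of 3 to 5 N on the dot turns it, and it stays where it is put.
- press_d (a point): Centre of the flat black rubber dot (22 mm across) on top of the rightmost (-y end) cover, 40 mm from the pin towards the near edge; moves with the cover. Over the unlocked cover, pushing shut fingertips straight down here by 40 to 45 mm opens it to about 0.8 to 0.9 rad; there is room for that in the well below.
- spacer_mid (a point): Loose brass spacer ring, 28 mm across, 18 mm high, standing on the blue margin at the left (+y) end of the duct's top; point at its centre. Leave alone.
- jar_mid (a point): Loose white jar with a red cap, 60 mm across, 85 mm high, on the bench beyond the duct; point at its centre, half-way up. Leave alone.
- grease_center (a point): Loose yellow plastic tub, 60 mm across, 70 mm high, on the bench beyond the duct; point at its centre. Leave alone.
- wrench_grip (a point): Loose steel wrench 170 mm long lying on the bench between robot and duct; point on its handle. Leave alone.

How it is judged:
At the end, for the whole second after the job is handed in: One cover stands open, tilted by more than 0.75 rad (43 degrees), at rest and left by the robot (((value of joint cover_a above 0.75 rad and velocity of joint cover_a between -0.05 and 0.05 rad/s) or (value of joint cover_b above 0.75 rad and velocity of joint cover_b between -0.05 and 0.05 rad/s) or (value of joint cover_c above 0.75 rad and velocity of joint cover_c between -0.05 and 0.05 rad/s) or (value of joint cover_d above 0.75 rad and velocity of joint cover_d between -0.05 and 0.05 rad/s))); the robot touches nothing.
It fails at once if the duct or one of its covers is pushed with more than 50 N (contact force between any of the fingers, the arm and duct above 50 N).
It fails at once if the brass spacer is lifted, carried or shoved more than 15 mm (distance of spacer_mid from where it was at the start of the episode above 0.015 m).
It fails at once if the jar is lifted, carried or shoved more than 15 mm (distance of jar_mid from where it was at the start of the episode above 0.015 m).
It fails at once if the yellow tub is lifted, carried or shoved more than 15 mm (distance of grease_center from where it was at the start of the episode above 0.015 m).
It fails at once if the wrench is lifted, carried or shoved more than 15 mm (distance of wrench_grip from where it was at the start of the episode above 0.015 m).
It also fails if it takes over 42 s, if anything falls off the work surface, if the arm or the gripper's body presses on something with over 40 N, if the wrist force passes 120 N, or if a joint passes its speed limit or range.

ROBOT

A 6-joint arm with a two-finger parallel gripper is mounted at the origin on the work surface. World frame = base frame: x ahead of the robot, y to its left, z up, the work surface at z = 0. Lengths are in m, angles in rad, forces in N, time in s.
With the tool pointing down it reaches from about 0.3 to 0.75 m from the base axis. Payload 8.5 kg.
Tool frame: the origin (TCP) lies on the centre line of the jaws, within the pads' length; the fingertips stand 11 mm ahead of it and the grasp point (between the pads) lies 8 mm behind it (manip.tip_extent is the distance from the TCP to the fingertips, in m); z points along the fingers, y is the line along which they close (so a half turn about z gives the same grasp; the last joint's range is limited). The gripper opens to 88 mm and grips with 3 to 60 N. Pads are 18 mm wide; open, the fingers measure 123 mm over their backs; the gripper's body (75 mm by 187 mm) begins 45 mm behind the grasp point.
Start: joints at [-1.317, 0.381, 1.297, -0, 1.464, -0.215], TCP at [0.248, -0.491, 0.25] pointing down, gripper open.
Joint ranges: [-3.11, 3.11], [-0.89, 2.33], [0.22, 2.48], [-1.42, 4.56], [0.17, 2.85], [-2.88, 2.88]. Speed limits (rad/s): [2.39, 2.39, 3.14, 3.14, 3.14, 3.14].

INTERFACE

Orientations are given as a unit quaternion [x, y, z, w].
In Python, from rig import manip gives the robot as it stands.
- The arm moves only by the shell command python3 -m handwheel 'ROWS' [FORCE]. ROWS is JSON, a list of rows, each an object of numbers: "jaw": the gripper command: -1 is shut, 1 is fully open, values between are in proportion; "dx", "dy", "dz": the shift along the world's x, y, z normalised to -1 to 1, where 1 is 0.4 m; "yaw": the turn about the world's z normalised to -1 to 1, where 1 is 360 degrees. A call has 1 to 12 rows; each row is the pose to reach, as a shift and turn from the pose commanded when the call began, turning the shorter way round; what a row does not reach only later rows make up. A row lasts 1/10 s, in which the tool goes at most 50 mm and 8.59 degrees, less where a joint would pass 70% of its speed; a pose out of reach is approached as far as the arm can. A call with a number of a shift or a turn outside -1 to 1 is refused whole. A call with a gripper value outside its range is refused whole. The fingers move at their own pace and stop on an object; FORCE is the grip in N (left out, the last holds). Time passes only in rows, so rows that repeat a pose let the fingers close. It gives the time, the measured TCP pose, the force, the opening and the grip force at its end, in the units of the state.
- manip.observe(): the state, without advancing time (a new reading comes with each control period).
- manip.camera(name): name is "side" or "top"; returns a dict with "frame" (480x640x3 uint8, red, green, blue), "depth" (480x640 float32, m along the optical axis (not along the pixel's ray), 0 where there is no reading), "vfov" (degrees; the focal length in pixels is half the picture's height over the tangent of half this angle, whatever the lens; pixels are square), "cx", "cy" (the principal point, pixels), "dist_coeffs" ([k1, k2, p1, p2, k3] as OpenCV has them; the pictures are not rectified), "view" (4x4, takes a point from world to camera coordinates). Camera axes: x right, y down, z forward; pixel columns grow to the right and rows downward; lengths in m; the calibration is good to about 2 mm. A picture is of the moment at which its call begins.
- manip.sign_off(): hands the job in; it is judged then, once.
Trained networks look in a picture, given as the dict that the camera call returned (one of the last four; its "shot" number tells which), for a name from the list of things; names that differ only in an ending like _2 or _b are one class to them, and where a whole thing is asked for, a point or a joint stands for the part that bears it (a point fixed in the world has none). Each returns a list of dicts, best first, with "score" (0 to 1); they miss things now and then, are a little off and sometimes report something else, mostly with a low value. They report only what shows in the picture. A call takes as long as a camera call.
- manip.search_frame(picture, label): "at" ([x, y, z] in m, in world coordinates, good to about 4 mm: the middle of the surface that is visible of it).
The state is a dict: "time": time; "joints": joint angles; "joint_vel": joint speeds; "joint_efforts": joint torques, N m; "position": TCP position; "tool_rot": TCP orientation; "wrist_force": force on the tool from outside, world axes, zero at the start; "torque": the same for the moment, N m; "opening": finger opening in m; "grip_force": force on a finger pad.
Only numpy, scipy, OpenCV 4.12 (cv2) and the standard library are available. Lean on these libraries where they do the work, as an engineer would, in place of code of your own. Each camera call takes 0.05 s, during which the arm holds its last target. There are 200 camera calls.

## Working session

There is one attempt and no reset: what is moved stays moved. The work goes in short steps, Python scripts to look and compute and a shell command to move; the robot and the scene stay as the last step left them, time stands still between calls to the robot, and variables do not carry over. Pictures are saved under pics/ and viewed, at most 10 in all, crops included, and the job is handed in when it is done.

```bash
mkdir -p pics
python3 - <<'E'
from rig import manip
import cv2
for n in("top","side"):
    p=manip.camera(n); cv2.imwrite(f"pics/{n}0.png",p["frame"][:,:,::-1])
    for l in("press_a","spacer_mid","duct","jar_mid","wrench_grip"):
        print(n,l,[([round(float(v),3) for v in d["at"]],round(d["score"],2)) for d in manip.search_frame(p,l)])
s=manip.observe();print(s["time"],s["position"],s["tool_rot"],s["wrist_force"],manip.tip_extent)
E
```

```text
top press_a [([0.53, -0.222, 0.094], 0.98), ([0.556, -0.033, 0.098], 0.88), ([0.568, 0.063, 0.093], 0.57), ([0.542, -0.123, 0.095], 0.57)]
top spacer_mid [([0.605, 0.123, 0.113], 0.84)]
top duct [([0.55, -0.078, 0.096], 0.86)]
top jar_mid [([0.72, -0.051, 0.088], 0.69), ([0.566, 0.06, 0.093], 0.16)]
top wrench_grip [([0.427, -0.031, 0.005], 0.77), ([0.606, 0.125, 0.111], 0.51)]
side press_a [([0.569, 0.065, 0.094], 0.95), ([0.543, -0.119, 0.099], 0.65), ([0.552, -0.029, 0.093], 0.59), ([0.53, -0.217, 0.094], 0.57)]
side spacer_mid [([0.608, 0.125, 0.106], 0.84)]
side duct [([0.609, 0.125, 0.106], 0.41)]
side jar_mid [([0.726, -0.024, 0.054], 0.82)]
side wrench_grip [([0.429, -0.024, 0.006], 0.58)]
0.6 [ 0.24849383 -0.49064017  0.2497394 ] [ 9.72652424e-01  2.32265499e-01 -1.60404119e-05 -5.09025763e-06] [-0.1609681   0.07056554 -0.78592584] 0.011
```

View pics/top0.png

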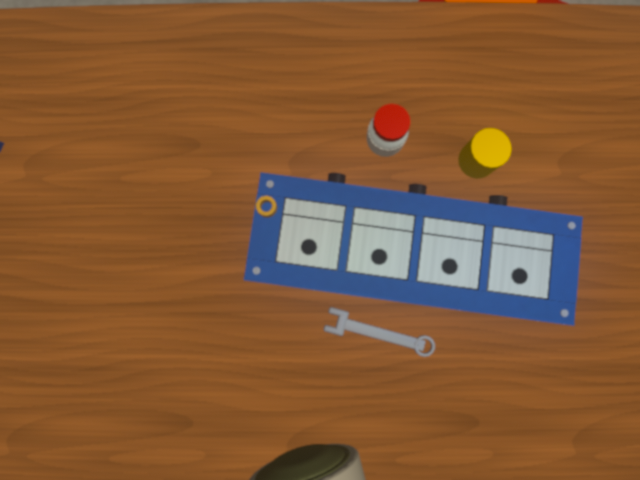

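View pics/side0.png

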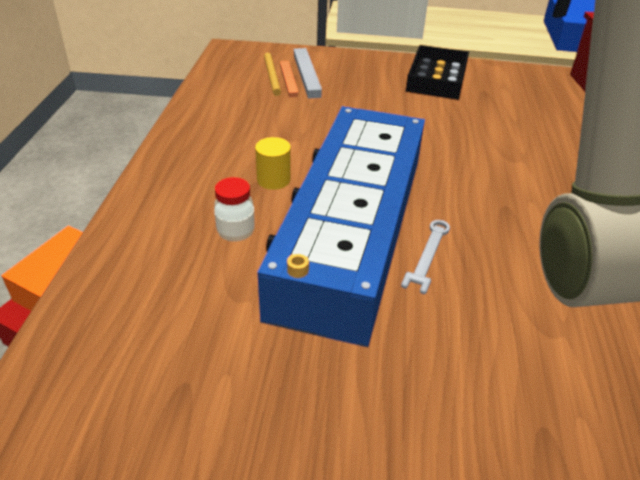

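The pictures show four black dots in the top view at (309,247), (379,257), (449,266) and (520,276), which match the detections. The duct is yawed about -7.7°. Fitting the 96 mm pitch gives a(.568,.065), b(.5555,-.030), c(.5425,-.125) and d(.530,-.220), with the top at z=.095. I'll line the closing direction up with the duct's y (turn -34.6°) and start at d.

```bash
python3 -m handwheel '[{"jaw":-1,"dx":0.704,"dy":0.6765,"dz":0,"yaw":-0.096},{"jaw":-1,"dx":0.704,"dy":0.6765,"dz":0,"yaw":-0.096},{"jaw":-1,"dx":0.704,"dy":0.6765,"dz":0,"yaw":-0.096},{"jaw":-1,"dx":0.704,"dy":0.6765,"dz":0,"yaw":-0.096},{"jaw":-1,"dx":0.704,"dy":0.6765,"dz":0,"yaw":-0.096},{"jaw":-1,"dx":0.704,"dy":0.6765,"dz":0,"yaw":-0.096},{"jaw":-1,"dx":0.704,"dy":0.6765,"dz":0,"yaw":-0.096},{"jaw":-1,"dx":0.704,"dy":0.6765,"dz":0,"yaw":-0.096},{"jaw":-1,"dx":0.704,"dy":0.6765,"dz":0,"yaw":-0.096},{"jaw":-1,"dx":0.704,"dy":0.6765,"dz":-0.1,"yaw":-0.096},{"jaw":-1,"dx":0.704,"dy":0.6765,"dz":-0.2,"yaw":-0.096},{"jaw":-1,"dx":0.704,"dy":0.6765,"dz":-0.3,"yaw":-0.096}]' 10
python3 - <<'E'
from rig import manip
s=manip.observe();print(s["time"],s["position"],s["tool_rot"],s["wrist_force"],s["opening"])
E
```

```text
time: 1.8
position: [0.5298, -0.2203, 0.1286]
tool_rot: [0.998, -0.067, 0.0, 0.0]
wrist_force: [0.7, -0.2, -0.8]
opening: 0.0003
grip_force: 0.0
1.8 [ 0.5297503  -0.2203495   0.12863494] [ 9.97741970e-01 -6.71620999e-02  3.25190311e-04  3.29712765e-04] [ 0.68281223 -0.20645498 -0.80807301] 0.0002674027197507542
```

```bash
python3 -m handwheel '[{"jaw":-1,"dz":-0.02},{"jaw":-1,"dz":-0.035},{"jaw":-1,"dz":-0.045},{"jaw":-1,"dz":-0.05},{"jaw":-1,"dz":-0.055},{"jaw":-1,"dz":-0.0575},{"jaw":-1,"dz":-0.06},{"jaw":-1,"dz":-0.0625},{"jaw":-1,"dz":-0.0625}]'
```

```text
$[0]: bad value
```

```bash
python3 -m handwheel '[{"jaw":-1,"dx":0,"dy":0,"dz":-0.02,"yaw":0},{"jaw":-1,"dx":0,"dy":0,"dz":-0.035,"yaw":0},{"jaw":-1,"dx":0,"dy":0,"dz":-0.045,"yaw":0},{"jaw":-1,"dx":0,"dy":0,"dz":-0.05,"yaw":0},{"jaw":-1,"dx":0,"dy":0,"dz":-0.055,"yaw":0},{"jaw":-1,"dx":0,"dy":0,"dz":-0.0575,"yaw":0},{"jaw":-1,"dx":0,"dy":0,"dz":-0.06,"yaw":0},{"jaw":-1,"dx":0,"dy":0,"dz":-0.0625,"yaw":0},{"jaw":-1,"dx":0,"dy":0,"dz":-0.0625,"yaw":0}]'
```

```text
time: 2.7
position: [0.5302, -0.2201, 0.1054]
tool_rot: [0.998, -0.067, 0.0, 0.0]
wrist_force: [-1.7, 0.8, 5.0]
opening: 0.0006
grip_force: 2.4
```

```bash
python3 -m handwheel '[{"jaw":-1,"dx":0,"dy":0,"dz":-0.0025,"yaw":0},{"jaw":-1,"dx":0,"dy":0,"dz":-0.005,"yaw":0},{"jaw":-1,"dx":0,"dy":0,"dz":-0.005,"yaw":0}]'
```

```text
time: 3.0
position: [0.5302, -0.2201, 0.1036]
tool_rot: [0.998, -0.067, 0.0, 0.0]
wrist_force: [-2.8, 0.1, 5.9]
opening: 0.0003
grip_force: 3.1
```

```bash
python3 -m handwheel '[{"jaw":-1,"dx":0,"dy":0,"dz":-0.0025,"yaw":0},{"jaw":-1,"dx":0,"dy":0,"dz":-0.005,"yaw":0},{"jaw":-1,"dx":0,"dy":0,"dz":-0.005,"yaw":0}]'
```

```text
time: 3.3
position: [0.5303, -0.2202, 0.1017]
tool_rot: [0.998, -0.067, 0.001, 0.0]
wrist_force: [-1.4, 1.8, 5.8]
opening: 0.0006
grip_force: 3.2
```

```bash
python3 -m handwheel '[{"jaw":-1,"dx":0,"dy":0,"dz":-0.0025,"yaw":0},{"jaw":-1,"dx":0,"dy":0,"dz":-0.005,"yaw":0},{"jaw":-1,"dx":0,"dy":0,"dz":-0.005,"yaw":0}]'
```

```text
time: 3.6
position: [0.5307, -0.2202, 0.0998]
tool_rot: [0.998, -0.067, 0.001, 0.001]
wrist_force: [-0.4, 1.7, 6.1]
opening: 0.0002
grip_force: 3.1
```

Cover d keeps sinking, now 6 mm down at a steady 6 N or so. A locked one would stop by 2.8 mm, so this is the unlocked cover. I'll push on in small steps and watch the force.

```bash
python3 -m handwheel '[{"jaw":-1,"dx":0,"dy":0,"dz":-0.005,"yaw":0},{"jaw":-1,"dx":0,"dy":0,"dz":-0.01,"yaw":0},{"jaw":-1,"dx":0,"dy":0,"dz":-0.015,"yaw":0},{"jaw":-1,"dx":0,"dy":0,"dz":-0.02,"yaw":0},{"jaw":-1,"dx":0,"dy":0,"dz":-0.025,"yaw":0},{"jaw":-1,"dx":0,"dy":0,"dz":-0.03,"yaw":0}]'
```

```text
time: 4.2
position: [0.5302, -0.2202, 0.0876]
tool_rot: [0.998, -0.067, 0.0, 0.0]
wrist_force: [-3.2, 1.3, 6.2]
opening: 0.0007
grip_force: 2.7
```

```bash
python3 -m handwheel '[{"jaw":-1,"dx":0,"dy":0,"dz":-0.005,"yaw":0},{"jaw":-1,"dx":0,"dy":0,"dz":-0.01,"yaw":0},{"jaw":-1,"dx":0,"dy":0,"dz":-0.015,"yaw":0},{"jaw":-1,"dx":0,"dy":0,"dz":-0.02,"yaw":0},{"jaw":-1,"dx":0,"dy":0,"dz":-0.025,"yaw":0},{"jaw":-1,"dx":0,"dy":0,"dz":-0.03,"yaw":0}]'
```

```text
time: 4.8
position: [0.5293, -0.2199, 0.0752]
tool_rot: [0.998, -0.067, -0.001, -0.0]
wrist_force: [-9.9, 2.4, 15.3]
opening: 0.0007
grip_force: 7.6
```

```bash
python3 -m handwheel '[{"jaw":-1,"dx":0,"dy":0,"dz":-0.005,"yaw":0},{"jaw":-1,"dx":0,"dy":0,"dz":-0.01,"yaw":0},{"jaw":-1,"dx":0,"dy":0,"dz":-0.015,"yaw":0},{"jaw":-1,"dx":0,"dy":0,"dz":-0.02,"yaw":0},{"jaw":-1,"dx":0,"dy":0,"dz":-0.025,"yaw":0}]'
```

```text
time: 5.3
position: [0.5272, -0.2196, 0.0673]
tool_rot: [0.998, -0.067, -0.003, 0.0]
wrist_force: [-28.7, 3.8, 42.4]
opening: 0.0002
grip_force: 21.2
```

The force has climbed steeply, so I'm backing straight out and will look.

```bash
python3 -m handwheel '[{"jaw":-1,"dx":0,"dy":0,"dz":0.01,"yaw":0},{"jaw":-1,"dx":0,"dy":0,"dz":0.03,"yaw":0},{"jaw":-1,"dx":0,"dy":0,"dz":0.08,"yaw":0},{"jaw":-1,"dx":0,"dy":0,"dz":0.15,"yaw":0},{"jaw":-1,"dx":0,"dy":0,"dz":0.25,"yaw":0},{"jaw":-1,"dx":0,"dy":0,"dz":0.35,"yaw":0}]'
python3 - <<'E'
from rig import manip
import cv2
p=manip.camera("side"); cv2.imwrite("pics/side1.png",cv2.resize(p["frame"][90:290,230:450,::-1],None,fx=2.7,fy=2.7))
print(manip.observe()["wrist_force"])
E
```

```text
time: 5.9
position: [0.5301, -0.2199, 0.2057]
tool_rot: [0.998, -0.067, -0.0, -0.0]
wrist_force: [0.8, -0.1, -0.3]
opening: 0.0003
grip_force: 0.0
[ 0.15933532 -0.62941817  5.75132369]
```

View pics/side1.png

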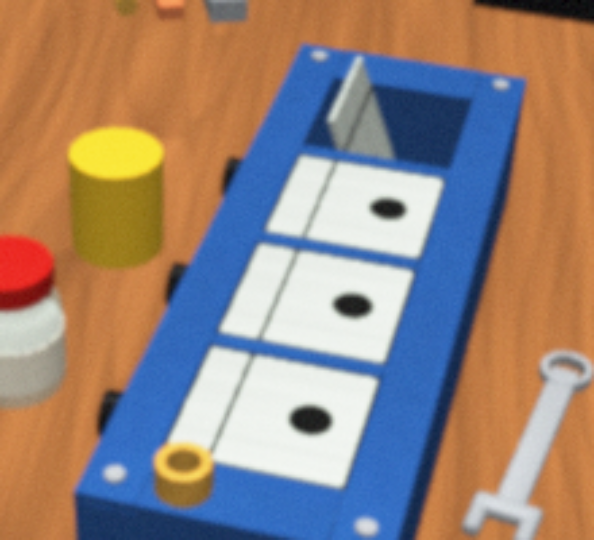

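The picture shows cover d, the rightmost, standing steeply open with its raised edge at crop (345,90) and the dark well exposed. The other covers are flat, the spacer, jar, tub and wrench look undisturbed, and the hand is clear. I'll check the tilt from the depth image.

Run:
```python
from rig import manip
import numpy as np, cv2
p=manip.camera("side");D=p["depth"];f=240/np.tan(np.radians(p["vfov"]/2))
K=np.array([[f,0,p["cx"]],[0,f,p["cy"]],[0,0,1]])
v,u=np.nonzero(D>0);n=cv2.undistortPoints(np.stack([u,v],1).astype(float)[:,None],K,np.array(p["dist_coeffs"]))[:,0]
d=D[v,u];c=np.c_[n*d[:,None],d,np.ones(len(d))];w=(np.linalg.inv(p["view"])@c.T).T[:,:3]
r=w[:,:2]-[.530,-.220];x=r@[.991,-.1346];y=r@[.1346,.991];z=w[:,2]-.095
rgb=p["frame"][v,u].astype(int);grey=np.ptp(rgb,axis=1)<30
m=(abs(y)<.036)&(x>.005)&(x<.062)&(z>-.06)&(z<.03)&grey&(rgb.sum(1)>250)
P=np.c_[x,z][m];q=P-P.mean(0);a=np.linalg.svd(q,full_matrices=False)[2][0]
print(m.sum(),"tilt",np.arctan(a[1]/a[0]),"x",np.percentile(P[:,0],[2,98]),"z",np.percentile(P[:,1],[2,98]))
for l in("spacer_mid","jar_mid","wrench_grip"):print(l,[d["at"] for d in manip.search_frame(p,l)[:1]])
s=manip.observe();print(s["time"],s["wrist_force"])
```

```text
400 tilt 1.1900950322750719 x [0.00742268 0.03068669] z [-0.03235423  0.02202636]
spacer_mid [[0.6093, 0.1271, 0.108]]
jar_mid [[0.7287, -0.0277, 0.0546]]
wrench_grip [[0.429, -0.0198, 0.0073]]
6.15 [ 0.30351986 -0.73130097  0.2429107 ]
```

```bash
python3 -c "
from rig import manip
print(manip.sign_off())"
```

```text
the job is handed in; nothing more can be done
None
```

The rightmost cover (d) was the unlocked one and is left open at about 1.19 rad (68°), with the hand clear and nothing else moved; the job is handed in, but near the end of the push it hit its stop and the wrist force reached about 51 N (42 N vertical), so the 50 N limit may have been passed, and the hand-in gave no verdict.

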